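# Clear the drying stand on the art table

### The arm

A 6-joint arm with a two-finger parallel gripper is mounted at the origin on the work surface. World frame = base frame: x ahead of the robot, y to its left, z up, the work surface at z = 0. Lengths are in m, angles in rad, forces in N, time in s.
With the tool pointing down it reaches from about 0.375 to 0.9 m from the base axis. Payload 3.1 kg.
Tool frame: the origin (TCP) lies midway between the tips of the shut fingers; the grasp point (between the pads) lies 19 mm behind it; z points along the fingers, y is the line along which they close (so a half turn about z gives the same grasp; the last joint's range is limited). The gripper opens to 85 mm and grips with 20 to 120 N. Pads are 22 mm wide; open, the fingers measure 114 mm over their backs; the gripper's body (76 mm by 85 mm) begins 54 mm behind the grasp point. The pads swing forward as they close: fully open they stand 13 mm farther back than shut.
Start: joints at [-1.375, 0.527, 1.433, -0, 1.181, -0.178], TCP at [0.229, -0.582, 0.231] pointing down, gripper open.
Joint ranges: [-3.08, 3.08], [-0.75, 2.2], [0.22, 2.44], [-1.43, 4.57], [0, 2.65], [-2.85, 2.85]. Speed limits (rad/s): [2.79, 2.79, 3.14, 3.14, 3.14, 3.14].

### API

Orientations are given as a rotation vector (axis times angle).
In Python, from station import ctrl gives the robot as it stands.
- The arm moves only by the shell command python3 -m handwheel 'ROWS' [OPENING] [FORCE]. ROWS is JSON, a list of rows, each a list of 6 numbers: the shift along the tool's x, y, z in units of 0.4 m (1.0 is 0.4 m), then the turn, a rotation vector about the tool's x, y, z in units of pi rad (1.0 is pi rad). A call has exactly 5 rows; each row shifts and turns the commanded pose from where the row before left it, along the tool's axes as they then stand; what a row does not reach is not made up. A row lasts 1/12 s, in which the tool goes at most 41.7 mm and 7.16 degrees, less where a joint would pass 70% of its speed; a pose out of reach is approached as far as the arm can. A call with a number of a shift or a turn outside -1 to 1 is refused whole. A call with a gripper value outside its range is refused whole. OPENING is the closure, from 0 (fully open) to 1 (shut), set as the call begins (- or left out, the last holds). The fingers move at their own pace and stop on an object; FORCE is the grip in N (left out, the last holds). Time passes only in rows, so rows that do not move let the fingers close, or fill a call up. It gives the time, the measured TCP pose, the force, the opening and the grip force at its end, in the units of the state.
- ctrl.read_state(): the state, without advancing time (a new reading comes with each control period).
- ctrl.snapshot(name): name is "side" or "top"; returns a dict with "image" (384x512x3 uint8, blue, green, red), "fx", "fy", "cx", "cy" (pixels), "k1" (the pictures are not rectified: a ray, as slopes to the right and down, at radius r is drawn at 1 + k1 r^2 times it, then the intrinsics apply), "pose" (4x4, takes a point from camera to world coordinates). Camera axes: x right, y up, looking along -z (the intrinsics and any distortion apply to the point x, -y, -z); pixel columns grow to the right and rows downward; lengths in m; the calibration is good to about 2 mm. A picture is of the moment at which its call begins. There is no depth.
- ctrl.finish_job(): hands the job in; it is judged then, once.
Trained networks look in a picture, given as the dict that the camera call returned (one of the last four; its "shot" number tells which), for a name from the list of things; names that differ only in an ending like _2 or _b are one class to them, and where a whole thing is asked for, a point or a joint stands for the part that bears it (a point fixed in the world has none). Each returns a list of dicts, best first, with "conf" (0 to 1); they miss things now and then, are a little off and sometimes report something else, mostly with a low value. They report only what shows in the picture. A call takes as long as a camera call.
- ctrl.look_for(picture, name): "uv" ([column, row] in pixels, amid what is visible of it).
- ctrl.silhouettes(picture, name): "pixels" (384x512 bool, what is visible of it) and "uv" ([column, row] in pixels, amid what is visible of it).
- ctrl.spot_point(picture, name): "uv" ([column, row] in pixels: a listed point, or the origin of a listed thing).
The state is a dict: "time": time; "q": joint angles; "qd": joint speeds; "effort": joint torques, N m; "ee_pos": TCP position; "tcp_rot": TCP orientation; "wrist_force": force on the tool from outside, world axes, zero at the start; "ft_torque": the same for the moment, N m; "gripper_width": opening from 0.0 (shut) to 1.0 (fully open); "finger_force": force on a finger pad.
Only numpy, scipy, OpenCV 4.12 (cv2) and the standard library are available. Lean on these libraries where they do the work, as an engineer would, in place of code of your own. Each camera call takes 0.05 s, during which the arm holds its last target. There are 200 camera calls.

### The job

Clear the sloping drying stand: lay the flat printing block in the round white dish, carved side up and flat on its floor, and lay the rolling pin down in the wooden crate. Then, with the block in it, slide the dish across the table, without lifting it, until it sits wholly on the round cork mat. Leave the other things on the table where they are.

Things in the scene. Friction and masses are not known exactly. Their poses are not given: they have to be found in the camera images.
- stand: Fixed wooden stand; white board 400 mm wide (y), sloping 30 degrees up along its +x, away from the robot, top edge 123 mm high. Origin on the table; the slope is 80 mm above it there. Two places, centred at y = -105 and +105 mm, hold one piece each, its lower long side against two stops (26 mm high off the slope, 12 mm wide, 43 mm either side of the place's middle; 74 mm free between).
- block: Printing block, plain light wood, flat cuboid 44 x 110 x 30 mm (its x, y, z), 0.11 kg, leaf pattern on its top (+z) face. Origin at the centre of its underside; y along its length. It starts in either place of the stand, lying flat on the slope (x up the slope, z square off it).
- pin_center (a point): Centre of the rolling pin: plain light wood, barrel 44 mm diameter and 110 mm long, with a handle 18 mm diameter and 30 mm long at each end (170 mm in all). y is its long axis; it starts in the other place of the stand, axis level, 22 mm off the slope. 0.13 kg.
- dish: Round white dish, loose, outside 176 mm diameter at the foot and 180 mm at the rim, 30 mm high, wall 5 mm, floor 5 mm thick. Origin at the centre of its underside, z up. 0.4 kg. Starts in front of the stand.
- crate: Low open plywood crate, fixed to the table, outside 140 x 220 x 55 mm (its x, y, z), walls and floor 6 mm. Origin at the centre of its underside. Stands to the left or to the right.
- mat: Round cork mat, 250 mm diameter, paper-thin and flush with the table (nothing catches on it). Origin at its centre. On the left if the crate is on the right, else on the right.
- squid: Bystander: red clay squid figure, 113 mm high, 85 mm across; origin under its centre.
- paint_bottle: Bystander: yellow paint bottle, 56 mm diameter, 130 mm high, standing; origin under its centre.
- glue_jar: Bystander: white glue jar, 60 mm diameter, 60 mm high; origin under its centre.
- brush: Bystander: paintbrush 190 mm long lying flat on the robot side, to the left; origin under its middle.
- eraser: Bystander: white eraser 30 x 60 x 18 mm; origin under its centre.
- sponge: Bystander: orange sponge block 70 x 100 x 30 mm; origin under its centre.

How it is judged:
On the way, in this order (a step that is already met when the one before it is completed fails the run):
1. the block lies flat in the dish, carved side up, and the rolling pin lies in the crate (horizontal distance between block and dish below 0.05 m and z of block in the frame of dish between -0.005 and 0.012 m and angle between block's own z axis and vertical below 0.15 rad and x of pin_center in the frame of crate between -0.06 and 0.06 m and y of pin_center in the frame of crate between -0.09 and 0.09 m and z of pin_center in the frame of crate below 0.04 m), for 0.2 s.
2. the dish, with the block in it, sits wholly on the mat (horizontal distance between block and dish below 0.05 m and z of block in the frame of dish between -0.005 and 0.012 m and angle between block's own z axis and vertical below 0.15 rad and horizontal distance between dish and mat below 0.036 m), for 0.2 s.
At the end, for the whole second after the job is handed in: The block lies flat on the dish's floor, carved side up (tilt under 0.15 rad); the rolling pin lies down in the crate (its centre less than 40 mm above the table); the dish stands wholly on the mat (centres within 36 mm) and is at rest (all of step 2 and x of pin_center in the frame of crate between -0.06 and 0.06 m and y of pin_center in the frame of crate between -0.09 and 0.09 m and z of pin_center in the frame of crate below 0.04 m and linear speed of each of block, dish below 0.02 m/s); the robot touches nothing.
It fails at once if the dish is lifted (more than 20 mm) off the table (height (world z) of dish above 0.02 m).
It fails at once if a bystander (squid, bottle, jar, brush, eraser, sponge) is moved more than 30 mm (distance of any of squid, paint_bottle, glue_jar, brush, eraser, sponge from where it was at the start of the episode above 0.03 m).
It also fails if it takes over 72 s, if anything falls off the work surface, if the arm or the gripper's body presses on something with over 40 N, if the wrist force passes 120 N, or if a joint passes its speed limit or range.

## Working session

There is one attempt and no reset: what is moved stays moved. The work goes in short steps, Python scripts to look and compute and a shell command to move; the robot and the scene stay as the last step left them, time stands still between calls to the robot, and variables do not carry over. Pictures are saved under pics/ and viewed, at most 10 in all, crops included, and the job is handed in when it is done.

```bash
ls; mkdir -p pics; cat > h.py <<'E'
import numpy as np, cv2
from scipy.spatial.transform import Rotation as R
from scipy.optimize import least_squares
def ray(p,uv):
    d=np.array([(uv[0]-p["cx"])/p["fx"],(uv[1]-p["cy"])/p["fy"]]); u=d.copy()
    for _ in range(30): u=d/(1+p["k1"]*(u@u))
    P=np.array(p["pose"]); v=P[:3,:3]@np.array([u[0],-u[1],-1]); return P[:3,3],v
def onz(p,uv,z):
    o,v=ray(p,uv); return o+v*(z-o[2])/v[2]
def tri(a,ua,b,ub):
    o1,v1=ray(a,ua);o2,v2=ray(b,ub)
    s=np.linalg.lstsq(np.c_[v1,-v2],o2-o1,rcond=None)[0]
    x,y=o1+v1*s[0],o2+v2*s[1]; return (x+y)/2,np.linalg.norm(x-y)
def proj(p,X):
    P=np.array(p["pose"]); c=P[:3,:3].T@(np.array(X)-P[:3,3]); u=np.array([c[0],-c[1]])/-c[2]
    u=u*(1+p["k1"]*(u@u)); return np.array([p["cx"]+p["fx"]*u[0],p["cy"]+p["fy"]*u[1]])
E
python3 - <<'E'
from h import *; from station import ctrl
np.set_printoptions(precision=3,suppress=True)
a=ctrl.snapshot("side");b=ctrl.snapshot("top")
cv2.imwrite("pics/a.png",np.hstack([a["image"],b["image"]])[:, :] if 0 else cv2.resize(np.vstack([a["image"],b["image"]]),(400,600)) if 0 else a["image"]);cv2.imwrite("pics/b.png",b["image"])
for p in(a,b): print(np.array(p["pose"]),p["fx"],p["k1"])
for n in "stand block pin_center dish crate mat squid paint_bottle glue_jar brush eraser sponge".split():
    A=ctrl.spot_point(a,n);B=ctrl.spot_point(b,n)
    print(n,[(np.round(x["uv"],1),round(x["conf"],2)) for x in A[:2]],[(np.round(x["uv"],1),round(x["conf"],2)) for x in B[:2]], end=' ')
    if B: print(onz(b,B[0]["uv"],0),end=' ')
    if A and B: print("TRI",*tri(a,A[0]["uv"],b,B[0]["uv"]),end='')
    print()
s=ctrl.read_state();print(s)
E
```

```text
pics
[[ 0.976  0.131 -0.173  0.244]
 [-0.217  0.586 -0.78  -1.113]
 [-0.     0.799  0.601  0.953]
 [ 0.     0.     0.     1.   ]] 490.95589871820283 -0.012290170202112573
[[ 0.021  0.997 -0.079  0.407]
 [-1.     0.02  -0.006 -0.005]
 [-0.005  0.079  0.997  1.213]
 [ 0.     0.     0.     1.   ]] 366.47665292839724 -0.10672318191759006
stand [(array([292.7, 212.4]), 0.73), (array([246.7, 135.8]), 0.16)] [(array([255.3, 144.1]), 0.83)] [0.648 0.009 0.   ] TRI [ 0.651  0.01  -0.02 ] 0.0011642348870140066
block [(array([286.9, 164.6]), 0.6)] [(array([222.6, 136. ]), 0.93)] [0.673 0.12  0.   ] TRI [0.654 0.11  0.093] 0.002375470917230425
pin_center [(array([298.8, 201.7]), 0.57)] [(array([285.8, 144. ]), 0.82), (array([123.3, 152. ]), 0.63)] [ 0.65  -0.093  0.   ] TRI [ 0.631 -0.086  0.099] 0.0011597171741327989
dish [(array([223.6, 211.7]), 0.91)] [(array([163.7, 138.7]), 0.6)] [0.661 0.32  0.   ] TRI [ 0.604  0.385 -0.265] 0.2217014209279411
crate [(array([215.4, 152.2]), 0.64)] [(array([145.8, 194.3]), 0.69)] [0.471 0.373 0.   ] TRI [0.471 0.372 0.002] 0.0009228756733098797
mat [(array(
[... 779 characters left out ...]
]), 0.77)] [(array([355.7, 157.8]), 0.56)] [ 0.609 -0.329  0.   ] TRI [ 0.606 -0.329  0.   ] 0.004799842142008514
sponge [(array([246.3, 136.1]), 0.59)] [(array([120.6, 151.6]), 0.92)] [0.615 0.468 0.   ] TRI [ 0.611  0.47  -0.005] 0.008969336348709193
{'time': 1.3, 'q': array([-1.375,  0.528,  1.433, -0.   ,  1.181, -0.178]), 'qd': array([ 0.001,  0.001,  0.   , -0.001,  0.001,  0.001]), 'effort': array([ -0.001, -44.232, -17.842,  -0.   ,   0.001,  -0.   ]), 'ee_pos': array([ 0.229, -0.582,  0.231]), 'tcp_rot': array([-3.087, -0.585,  0.   ]), 'wrist_force': array([0.032, 0.701, 0.261]), 'ft_torque': array([ 0.023, -0.027,  0.039]), 'finger_force': 0.0, 'gripper_width': 0.9990055833159973}
```

View pics/a.png

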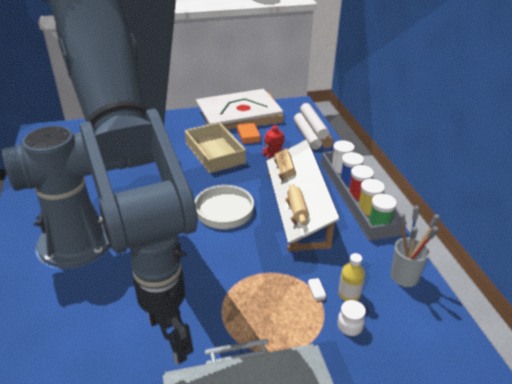

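View pics/b.png

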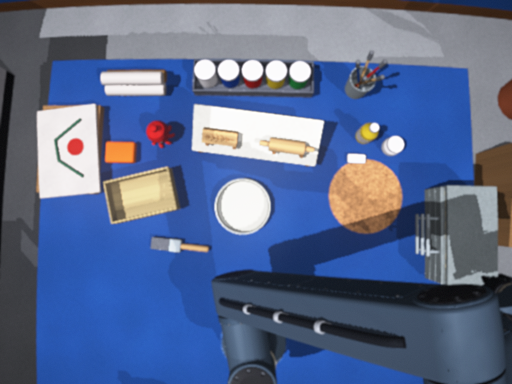

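The side view shows the dish at (224,206), mat at (272,310), crate at (215,147), block at (285,162) and pin at (297,203). In the top view they are at (243,206), (366,197), (141,194), (221,138) and (290,147). Next I'll fit the models to the silhouettes in both views.

```bash
cat > fit.py <<'E'
from h import *
from scipy.optimize import minimize
def cyl(r,y0,y1,n=24):
    t=np.linspace(0,2*np.pi,n,endpoint=False); return np.array([[r*np.cos(a),y,r*np.sin(a)] for y in(y0,y1) for a in t])
def vcyl(r,r2,h):
    return np.vstack([cyl(r,0,0)[:24][:,[0,2,1]],cyl(r2,h,h)[:24][:,[0,2,1]]])
def box(a,b,c): return np.array([[x,y,z] for x in(-a/2,a/2) for y in(-b/2,b/2) for z in(0,c)])
M={"block":[box(.044,.11,.03)],"pin_center":[cyl(.022,-.055,.055),cyl(.009,-.085,.085)],"dish":[vcyl(.088,.09,.03)],"crate":[box(.14,.22,.055)],"mat":[vcyl(.125,.125,0)],"eraser":[box(.03,.06,.018)]}
def draw(p,parts,Rm,t,S=4):
    im=np.zeros((384*S,512*S),np.uint8)
    for q in parts:
        uv=np.array([proj(p,Rm@x+t) for x in q]); h=cv2.convexHull(((uv+.5)*S).astype(np.float32)).round().astype(np.int32)
        cv2.fillConvexPoly(im,h,255)
    return cv2.resize(im,(512,384),interpolation=cv2.INTER_AREA)/255.
def fit(views,name,x0,tilt=0,freez=False,yaw=True):
    def un(v):
        z=x0[2] if freez else v[2]; a=v[3] if yaw else 0
        return R.from_euler("z",a).as_matrix()@R.from_euler("y",-tilt).as_matrix(),np.array([v[0],v[1],z])
    def c(v):
        Rm,t=un(v); return np.mean([1-np.minimum(d:=draw(p,M[name],Rm,t),m).sum()/np.maximum(d,m).sum() for p,m in views])
    sx=np.array([x0]+[np.array(x0)+d for d in np.diag([.012,.012,.01,.1])])
    r=minimize(c,x0,method="Nelder-Mead",options=dict(initial_simplex=sx,xatol=2e-4,fatol=1e-4,maxiter=250)); return r.x,1-r.fun
E
python3 - <<'E'
from fit import *; from station import ctrl
np.set_printoptions(precision=4,suppress=True)
a=ctrl.snapshot("side");b=ctrl.snapshot("top")
t=np.pi/6
V=a["image"].copy(),b["image"].copy()
for n,x0,tl,fz,yw in [("block",[.654,.11,.093,-.1],t,0,1),("pin_center",[.631,-.086,.099,-.1],t,0,1),("dish",[.44,.03,0,0],0,1,0),("crate",[.471,.372,0,-.12],0,1,1),("mat",[.48,-.37,0,0],0,1,0),("eraser",[.606,-.329,0,0],0,1,1)]:
    vs=[]
    for k,p in enumerate((a,b)):
        s=ctrl.silhouettes(p,n); s=[q for q in s if np.linalg.norm(np.array(q["uv"])-proj(p,x0[:3]))<30]
        if s:
            vs.append((p,s[0]["pixels"].astype(float))); cn,_=cv2.findContours(s[0]["pixels"].astype(np.uint8),0,1); cv2.drawContours(V[k],cn,-1,(0,255,0),1)
    if not vs: print(n,"none");continue
    print(n,len(vs),"joint",*fit(vs,n,x0,tl,fz,yw))
np.savez("base.npz",**{k:a[k] for k in("image",)})
cv2.imwrite("pics/c.png",np.hstack([cv2.resize(V[0][90:360,170:380],(388,500)),cv2.resize(V[1][90:270,90:410],None,fx=1.25,fy=2.777)]))
E
```

```text
block 2 joint [ 0.6595  0.1184  0.078  -0.1242] 0.9212518263716317
pin_center 2 joint [ 0.6264 -0.0856  0.0968 -0.1052] 0.9077629269836478
dish 2 joint [ 0.4384  0.046   0.003  -0.059 ] 0.9535535746426202
crate 2 joint [ 0.4667  0.3774 -0.0186  0.2402] 0.9586179134799342
mat 2 joint [ 0.4825 -0.362   0.007  -0.0608] 0.9538136137778719
eraser 2 joint [ 0.6057 -0.327   0.0045  0.0017] 0.8707504605089469
```

View pics/c.png

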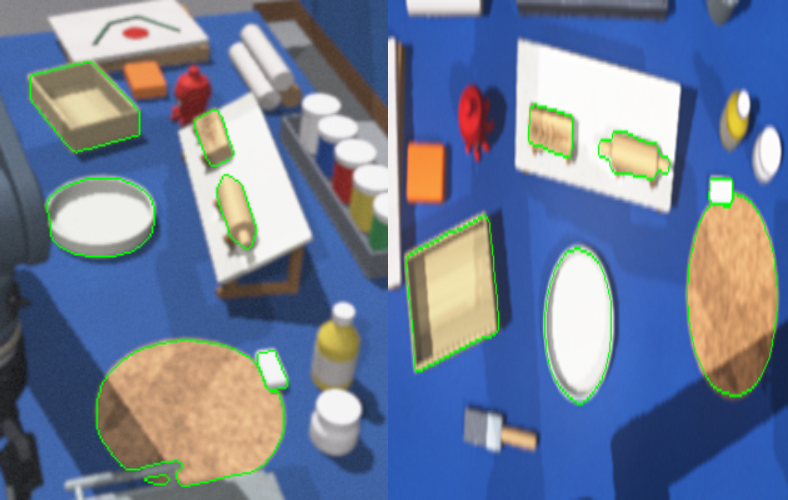

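```bash
cat > plan.py <<'E'
from h import *; from station import ctrl
Y=-0.11
def ori(yaw,tilt):  # tool z down tilted by tilt; tool y = up-slope direction (or reversed)
    A=R.from_euler("z",yaw).as_matrix()@R.from_euler("y",-tilt).as_matrix()
    x,y,z=A.T
    return np.c_[np.cross(x,-z),x,-z]
def plan(legs,start=None):
    s=ctrl.read_state(); p=np.array(s["ee_pos"]); Rc=R.from_rotvec(s["tcp_rot"])
    print("t %.2f pos %s w %.2f"%(s["time"],np.round(p,4),s["gripper_width"]))
    for P,O in legs:
        P=np.array(P)
        if O is None: T=Rc
        else:
            c=[R.from_matrix(O),R.from_matrix(O@np.diag([-1,-1,1]))]; T=min(c,key=lambda q:(Rc.inv()*q).magnitude())
        rv=(Rc.inv()*T).as_rotvec(); L=np.linalg.norm(P-p)
        n=max(int(np.ceil(np.degrees(np.linalg.norm(rv))/7)),int(np.ceil(L/.040)),1); n=-(-n//5)*5
        def run(d,rr):
            q,Q=p.copy(),Rc
            for _ in range(n): q=q+Q.apply(d); Q=Q*R.from_rotvec(rr)
            return q,Q
        A=np.c_[tuple(run(e,rv/n)[0]-p for e in np.eye(3))]
        d=np.linalg.solve(A,P-p); row=np.round(np.r_[d/.4,rv/n/np.pi],4)
        p,Rc=run(row[:3]*.4,row[3:]*np.pi); print(n,"x",row.tolist(),"->",np.round(p,4),"yawdeg",np.round(np.degrees(rv),0))
def nvec(yaw=Y): return R.from_euler("z",yaw).as_matrix()@np.array([-.5,0,np.sqrt(3)/2])
E
python3 - <<'E'
from plan import *
B=np.array([.6595,.1184,.078]); n=nvec(); O=ori(Y,np.pi/6)
plan([([.50,.0,.25],O),(B+.1*n,O),(B+.001*n,O)])
E
```

```text
t 2.00 pos [ 0.2288 -0.5816  0.2313] w 1.00
20 x [0.0818, -0.0203, -0.0035, -0.0075, 0.0045, -0.0169] -> [4.998e-01 1.000e-04 2.498e-01] yawdeg [-27.  16. -61.]
5 x [0.0676, 0.0202, 0.0608, -0.0, 0.0001, 0.0001] -> [0.6097 0.124  0.1645] yawdeg [-0.  0.  0.]
5 x [-0.0001, 0.0001, 0.0495, -0.0, -0.0, 0.0] -> [0.659  0.1184 0.0789] yawdeg [-0. -0.  0.]
```

```bash
for i in 1 2 3 4; do python3 -m handwheel '[[0.082,-0.02,-0.0035,-0.0075,0.0045,-0.017],[0.082,-0.02,-0.0035,-0.0075,0.0045,-0.017],[0.082,-0.02,-0.0035,-0.0075,0.0045,-0.017],[0.082,-0.02,-0.0035,-0.0075,0.0045,-0.017],[0.082,-0.02,-0.0035,-0.0075,0.0045,-0.017]]' 0 40; done
python3 - <<'E'
from plan import *
B=np.array([.6595,.1184,.078]); n=nvec(); O=ori(Y,np.pi/6)
plan([(B+.08*n,O),(B+.001*n,O)])
E
```

```text
time: 2.42
ee_pos: [0.356, -0.4694, 0.2405]
tcp_rot: [2.878, 0.961, 0.14]
wrist_force: [0.6, 0.2, 1.0]
gripper_width: 1.003
finger_force: 0.0
time: 2.83
ee_pos: [0.4469, -0.3277, 0.251]
tcp_rot: [2.624, 1.292, 0.268]
wrist_force: [-0.6, -0.3, -0.7]
gripper_width: 1.0
finger_force: 0.0
time: 3.25
ee_pos: [0.496, -0.1666, 0.2564]
tcp_rot: [2.332, 1.578, 0.383]
wrist_force: [0.5, 0.5, 0.2]
gripper_width: 0.998
finger_force: 0.0
time: 3.67
ee_pos: [0.5009, 0.0018, 0.2508]
tcp_rot: [2.007, 1.818, 0.485]
wrist_force: [0.7, 0.4, 0.8]
gripper_width: 1.001
finger_force: 0.0
t 3.67 pos [0.5009 0.0018 0.2508] w 1.00
5 x [0.0665, 0.0198, 0.0711, 0.0001, -0.0001, 0.0007] -> [0.6197 0.1228 0.1473] yawdeg [ 0. -0.  1.]
5 x [-0.0, -0.0, 0.0395, 0.0, 0.0, -0.0] -> [0.6591 0.1184 0.0789] yawdeg [ 0.  0. -0.]
```

```bash
python3 -m handwheel '[[0.0665,0.02,0.071,0,0,0.0007],[0.0665,0.02,0.071,0,0,0.0007],[0.0665,0.02,0.071,0,0,0.0007],[0.0665,0.02,0.071,0,0,0.0007],[0.0665,0.02,0.071,0,0,0.0007]]'
python3 - <<'E'
from plan import *
a=ctrl.snapshot("side");b=ctrl.snapshot("top")
cv2.imwrite("pics/d.png",np.hstack([cv2.resize(a["image"][100:260,220:360],(350,400)),cv2.resize(b["image"][80:240,160:340],(450,400))]))
E
```

```text
time: 4.08
ee_pos: [0.6167, 0.1182, 0.1498]
tcp_rot: [2.022, 1.807, 0.486]
wrist_force: [0.8, -0.7, 0.7]
gripper_width: 0.999
finger_force: 0.0
```

View pics/d.png

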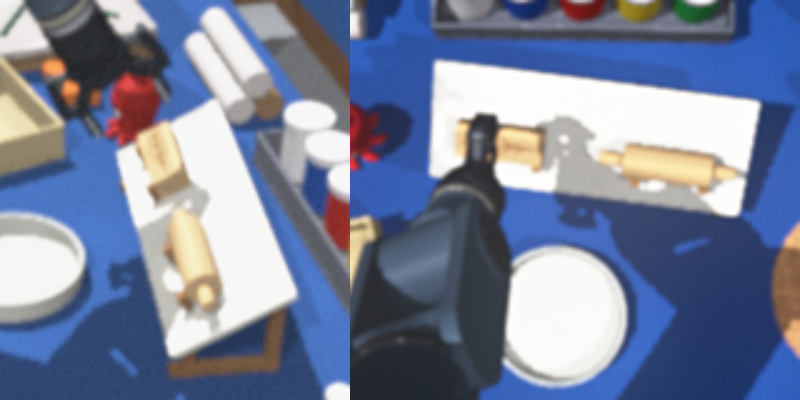

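The side crop shows the gripper tilted over the slope. In the top crop the hand (482,140) sits over the block (500,143), with the pin at (668,165), so I'll descend and grip.

```bash
python3 -m handwheel '[[0,0,0.05,0,0,0],[0,0,0.05,0,0,0],[0,0,0.05,0,0,0],[0,0,0.033,0,0,0],[0,0,0.015,0,0,0]]'
python3 -m handwheel '[[0,0,0,0,0,0],[0,0,0,0,0,0],[0,0,0,0,0,0],[0,0,0,0,0,0],[0,0,0,0,0,0]]' 1 40
python3 -m handwheel '[[0,0,0,0,0,0],[0,0,0,0,0,0],[0,0,0,0,0,0],[0,0,0,0,0,0],[0,0,0,0,0,0]]'
```

```text
time: 4.6
ee_pos: [0.6551, 0.1115, 0.0807]
tcp_rot: [2.024, 1.807, 0.483]
wrist_force: [0.9, 0.1, 0.3]
gripper_width: 1.003
finger_force: 0.0
time: 5.02
ee_pos: [0.6565, 0.1123, 0.0842]
tcp_rot: [2.02, 1.804, 0.49]
wrist_force: [-0.4, -2.1, 4.6]
gripper_width: 0.511
finger_force: 42.3
time: 5.43
ee_pos: [0.6566, 0.1123, 0.0842]
tcp_rot: [2.02, 1.804, 0.489]
wrist_force: [0.1, -2.1, 6.7]
gripper_width: 0.506
finger_force: 42.5
```

```bash
python3 -m handwheel '[[0,0,-0.03,0,0,0],[0,0,-0.05,0,0,0],[0,0,-0.06,0,0,0],[0,0,-0.06,0,0,0],[0,0,0,0,0,0]]'
python3 - <<'E'
from plan import *
O=ori(Y,0)
plan([([.4384,.041,.1],O),([.4384,.041,.022],O)])
E
```

```text
time: 5.85
ee_pos: [0.6137, 0.1174, 0.1543]
tcp_rot: [2.021, 1.806, 0.487]
wrist_force: [0.1, -0.2, -2.0]
gripper_width: 0.507
finger_force: 42.3
t 5.85 pos [0.6137 0.1174 0.1543] w 0.51
5 x [-0.0477, -0.0881, 0.0001, 0.0334, -0.0001, -0.0001] -> [0.4385 0.041  0.1   ] yawdeg [30. -0. -0.]
5 x [-0.0, -0.0, 0.039, -0.0, -0.0, -0.0] -> [0.4385 0.041  0.022 ] yawdeg [-0. -0. -0.]
```

```bash
python3 -m handwheel '[[-0.0477,-0.088,0,0.0334,0,0],[-0.0477,-0.088,0,0.0334,0,0],[-0.0477,-0.088,0,0.0334,0,0],[-0.0477,-0.088,0,0.0334,0,0],[-0.0477,-0.088,0,0.0334,0,0]]'
python3 -m handwheel '[[0,0,0,0,0,0],[0,0,0.03,0,0,0],[0,0,0.03,0,0,0],[0,0,0.02,0,0,0],[0,0,0,0,0,0]]'
python3 - <<'E'
from plan import *
a=ctrl.snapshot("side");b=ctrl.snapshot("top")
print(ctrl.read_state()["ee_pos"],ctrl.read_state()["wrist_force"])
for p in(a,b):
  for f in(ctrl.spot_point,ctrl.look_for): print([(np.round(q["uv"],1),round(q["conf"],2)) for q in f(p,"block")[:2]])
A=ctrl.spot_point(a,"block");B=ctrl.spot_point(b,"block")
if A and B: print(tri(a,A[0]["uv"],b,B[0]["uv"]))
cv2.imwrite("pics/e.png",np.hstack([cv2.resize(a["image"][100:260,160:300],(350,400)),cv2.resize(b["image"][120:280,170:350],(450,400))]))
E
```

```text
time: 6.27
ee_pos: [0.4456, 0.0426, 0.0975]
tcp_rot: [2.336, 2.085, 0.014]
wrist_force: [-0.1, -0.6, -2.0]
gripper_width: 0.505
finger_force: 42.1
time: 6.68
ee_pos: [0.4475, 0.0429, 0.0647]
tcp_rot: [2.334, 2.083, 0.016]
wrist_force: [-1.1, -0.1, -0.3]
gripper_width: 0.507
finger_force: 42.1
[0.44820805 0.04300714 0.06579675] [ 0.76398575  0.16206727 -1.38094658]
[(array([222.6, 189.2]), 0.97)]
[(array([226.7, 189.5]), 0.62)]
[]
[]
```

View pics/e.png

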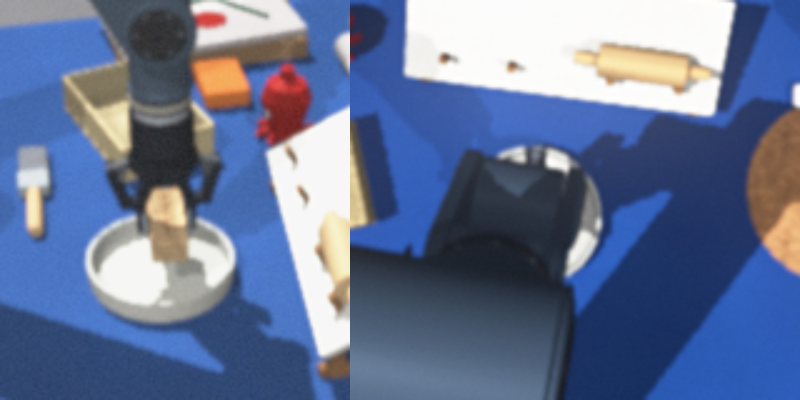

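The side crop shows the block held level over the dish at (167,225). In the top crop the arm hides it. I'll lower it in small steps, watching the force.

```bash
python3 -m handwheel '[[0,-0.012,0.04,0,0,0],[0,-0.012,0.04,0,0,0],[0,0,0.02,0,0,0],[0,0,0.012,0,0,0],[0,0,0,0,0,0]]'
python3 -m handwheel '[[0,0,0.004,0,0,0],[0,0,0.002,0,0,0],[0,0,0,0,0,0],[0,0,0,0,0,0],[0,0,0,0,0,0]]'
```

```text
time: 7.5
ee_pos: [0.4398, 0.0437, 0.0206]
tcp_rot: [2.333, 2.082, 0.019]
wrist_force: [-0.3, 0.6, -1.6]
gripper_width: 0.507
finger_force: 42.2
time: 7.92
ee_pos: [0.44, 0.0437, 0.0191]
tcp_rot: [2.332, 2.081, 0.02]
wrist_force: [-0.6, 0.1, -0.8]
gripper_width: 0.508
finger_force: 42.2
```

```bash
python3 -m handwheel '[[0,0,0.005,0,0,0],[0,0,0.005,0,0,0],[0,0,0,0,0,0],[0,0,0,0,0,0],[0,0,0,0,0,0]]'
python3 -m handwheel '[[0,0,0.004,0,0,0],[0,0,0,0,0,0],[0,0,0,0,0,0],[0,0,0,0,0,0],[0,0,0,0,0,0]]'
```

```text
time: 8.33
ee_pos: [0.4397, 0.0438, 0.0147]
tcp_rot: [2.332, 2.082, 0.019]
wrist_force: [0.2, -0.1, -1.4]
gripper_width: 0.508
finger_force: 42.2
time: 8.75
ee_pos: [0.4399, 0.0437, 0.0132]
tcp_rot: [2.332, 2.081, 0.02]
wrist_force: [-0.2, 1.5, -1.0]
gripper_width: 0.509
finger_force: 42.2
```

```bash
python3 -m handwheel '[[0,0,0.005,0,0,0],[0,0,0,0,0,0],[0,0,0,0,0,0],[0,0,0,0,0,0],[0,0,0,0,0,0]]'
python3 -m handwheel '[[0,0,0.004,0,0,0],[0,0,0,0,0,0],[0,0,0,0,0,0],[0,0,0,0,0,0],[0,0,0,0,0,0]]'
```

```text
time: 9.17
ee_pos: [0.4399, 0.0437, 0.0112]
tcp_rot: [2.332, 2.081, 0.02]
wrist_force: [-0.0, -0.1, -0.2]
gripper_width: 0.507
finger_force: 42.2
time: 9.58
ee_pos: [0.44, 0.0437, 0.0104]
tcp_rot: [2.332, 2.081, 0.02]
wrist_force: [0.9, -0.5, 9.4]
gripper_width: 0.501
finger_force: 43.4
```

```bash
python3 -m handwheel '[[0,0,0,0,0,0],[0,0,0,0,0,0],[0,0,-0.01,0,0,0],[0,0,-0.08,0,0,0],[0,0,-0.1,0,0,0]]' 0
python3 -m handwheel '[[0,0,-0.1,0,0,0],[0,0,-0.1,0,0,0],[0,0,-0.1,0,0,0],[0,0,0,0,0,0],[0,0,0,0,0,0]]' 0
python3 - <<'E'
from plan import *
C=np.array([.6264,-.0856,.0968]); n=nvec(); O=ori(Y,np.pi/6)
plan([(C+.08*n,O),(C-.013*n,O)])
E
```

```text
time: 10.0
ee_pos: [0.4364, 0.0441, 0.084]
tcp_rot: [2.337, 2.085, 0.012]
wrist_force: [1.6, -0.8, 0.5]
gripper_width: 0.999
finger_force: 0.0
time: 10.42
ee_pos: [0.4374, 0.0443, 0.208]
tcp_rot: [2.328, 2.078, 0.026]
wrist_force: [-0.4, -0.1, -0.9]
gripper_width: 0.999
finger_force: 0.0
t 10.42 pos [0.4374 0.0443 0.208 ] w 1.00
5 x [-0.054, 0.0752, 0.039, -0.0316, 0.0001, -0.0002] -> [ 0.5867 -0.0812  0.1661] yawdeg [-28.   0.  -0.]
5 x [0.0, 0.0, 0.0465, -0.0, 0.0, 0.0] -> [ 0.6328 -0.0864  0.0855] yawdeg [-0.  0.  0.]
```

```bash
for i in 1 2; do python3 -m handwheel '[[0.027,0.0376,0.0195,-0.016,0,0],[0.027,0.0376,0.0195,-0.016,0,0],[0.027,0.0376,0.0195,-0.016,0,0],[0.027,0.0376,0.0195,-0.016,0,0],[0.027,0.0376,0.0195,-0.016,0,0]]' | head -3; done
python3 - <<'E'
from plan import *
C=np.array([.6264,-.0856,.0968]); n=nvec(); O=ori(Y,np.pi/6)
plan([(C+.08*n,O),(C-.013*n,O)])
E
```

```text
time: 10.83
ee_pos: [0.5197, 0.0895, 0.1735]
tcp_rot: [2.185, 1.95, 0.262]
time: 11.25
ee_pos: [0.6093, 0.1336, 0.1639]
tcp_rot: [2.024, 1.807, 0.479]
t 11.25 pos [0.6093 0.1336 0.1639] w 1.00
10 x [-0.054, 0.0006, -0.0003, -0.0001, 0.0001, -0.0001] -> [ 0.5867 -0.0812  0.1663] yawdeg [-0.  0. -0.]
5 x [-0.0, -0.0001, 0.0466, -0.0001, -0.0, 0.0001] -> [ 0.6328 -0.0862  0.0855] yawdeg [-0. -0.  0.]
```

I typed that x shift with the wrong sign. It did no harm, because the hand stayed clear of everything, so I'll go on to the pin.

```bash
for i in 1 2; do python3 -m handwheel '[[-0.054,0.0006,-0.0003,0,0,0],[-0.054,0.0006,-0.0003,0,0,0],[-0.054,0.0006,-0.0003,0,0,0],[-0.054,0.0006,-0.0003,0,0,0],[-0.054,0.0006,-0.0003,0,0,0]]' | head -3; done
python3 -m handwheel '[[0,0,0.055,0,0,0],[0,0,0.055,0,0,0],[0,0,0.055,0,0,0],[0,0,0.04,0,0,0],[0,0,0.02,0,0,0]]'
python3 - <<'E'
from plan import *
C=np.array([.6264,-.0856,.0968]); n=nvec(); O=ori(Y,np.pi/6)
plan([(C-.013*n,O)])
E
```

```text
time: 11.67
ee_pos: [0.597, 0.0252, 0.1654]
tcp_rot: [2.025, 1.809, 0.477]
time: 12.08
ee_pos: [0.5856, -0.0821, 0.1668]
tcp_rot: [2.026, 1.808, 0.479]
time: 12.5
ee_pos: [0.6304, -0.0866, 0.0868]
tcp_rot: [2.028, 1.808, 0.477]
wrist_force: [-0.5, -0.8, -0.1]
gripper_width: 1.004
finger_force: 0.0
t 12.50 pos [ 0.6304 -0.0866  0.0868] w 1.00
5 x [0.0003, 0.0007, 0.0011, -0.0005, 0.0001, -0.0003] -> [ 0.6328 -0.0863  0.0856] yawdeg [-0.  0. -0.]
```

```bash
python3 -m handwheel '[[0,0,0,0,0,0],[0,0,0,0,0,0],[0,0,0,0,0,0],[0,0,0,0,0,0],[0,0,0,0,0,0]]' 1 50
python3 -m handwheel '[[0,0,0,0,0,0],[0,0,-0.03,0,0,0],[0,0,-0.06,0,0,0],[0,0,-0.1,0,0,0],[0,0,-0.1,0,0,0]]'
python3 - <<'E'
from plan import *
a=ctrl.snapshot("side");b=ctrl.snapshot("top")
cv2.imwrite("pics/f.png",np.hstack([cv2.resize(a["image"][100:260,180:340],(400,400)),cv2.resize(b["image"][120:280,190:350],(400,400))]))
np.set_printoptions(precision=4,suppress=True)
for n in("dish","block"):
    A=ctrl.spot_point(a,n);B=ctrl.spot_point(b,n)
    if B: print(n,onz(b,B[0]["uv"],.005),B[0]["conf"])
    if A: print(n,onz(a,A[0]["uv"],.005),A[0]["conf"])
E
```

```text
time: 12.92
ee_pos: [0.6314, -0.0865, 0.0916]
tcp_rot: [2.022, 1.805, 0.481]
wrist_force: [0.3, 0.1, -0.7]
gripper_width: 0.498
finger_force: 50.7
time: 13.33
ee_pos: [0.5741, -0.0801, 0.1899]
tcp_rot: [2.025, 1.807, 0.479]
wrist_force: [1.4, -0.3, -1.1]
gripper_width: 0.498
finger_force: 51.1
dish [0.4396 0.0446 0.005 ] 0.92
dish [0.434  0.0323 0.005 ] 0.78
block [0.4372 0.0518 0.005 ] 0.82
block [0.4414 0.0632 0.005 ] 0.69
```

View pics/f.png

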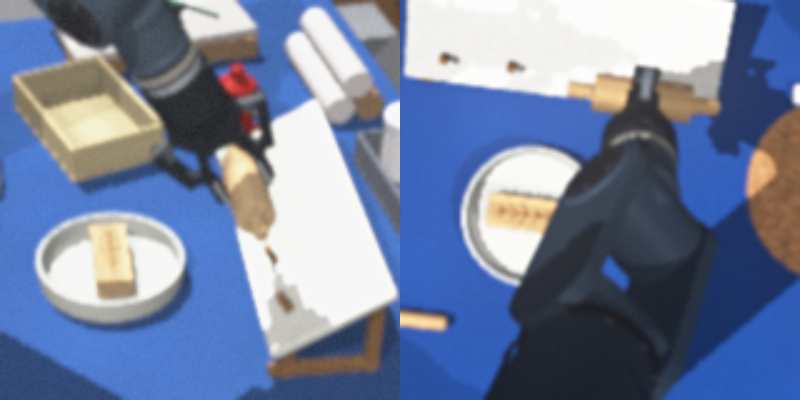

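The block lies flat in the dish, carved side up (side crop 110,262), and the pin is held (250,190). The crate is empty at (90,110), so I'll carry the pin there.

```bash
python3 - <<'E'
from plan import *
O=ori(.24,0)
plan([([.4667,.3774,.17],O),([.4667,.3774,.04],O)])
E
```

```text
t 13.63 pos [ 0.5756 -0.0802  0.1897] w 0.50
15 x [0.0776, -0.0145, -0.0019, 0.011, 0.002, -0.0073] -> [0.4667 0.3776 0.1702] yawdeg [ 30.   5. -20.]
5 x [-0.0002, -0.0, 0.0651, -0.0001, -0.0001, -0.0001] -> [0.4667 0.3774 0.04  ] yawdeg [-0. -0. -0.]
```

```bash
for i in 1 2 3; do python3 -m handwheel '[[0.0776,-0.0145,-0.0019,0.011,0.002,-0.0073],[0.0776,-0.0145,-0.0019,0.011,0.002,-0.0073],[0.0776,-0.0145,-0.0019,0.011,0.002,-0.0073],[0.0776,-0.0145,-0.0019,0.011,0.002,-0.0073],[0.0776,-0.0145,-0.0019,0.011,0.002,-0.0073]]' | head -3; done
python3 -m handwheel '[[0,0,0,0,0,0],[0,0,0,0,0,0],[0,0,0,0,0,0],[0,0,0,0,0,0],[0,0,0,0,0,0]]'
python3 - <<'E'
from plan import *
a=ctrl.snapshot("side");b=ctrl.snapshot("top")
plan([([.4667,.3774,.04],ori(.24,0))])
cv2.imwrite("pics/g.png",np.hstack([cv2.resize(a["image"][60:220,140:300],(400,400)),cv2.resize(b["image"][120:280,60:220],(400,400))]))
E
```

```text
time: 14.05
ee_pos: [0.5585, 0.075, 0.1775]
tcp_rot: [2.019, 2.031, 0.335]
time: 14.47
ee_pos: [0.5218, 0.2288, 0.1696]
tcp_rot: [1.992, 2.255, 0.175]
time: 14.88
ee_pos: [0.4668, 0.3768, 0.1681]
tcp_rot: [-1.939, -2.468, 0.001]
time: 15.3
ee_pos: [0.4678, 0.3738, 0.1699]
tcp_rot: [-1.945, -2.467, -0.002]
wrist_force: [-0.5, -0.5, -1.0]
gripper_width: 0.494
finger_force: 51.2
t 15.40 pos [0.4681 0.374  0.1704] w 0.49
5 x [0.0018, -0.0003, 0.0652, 0.0001, -0.0001, -0.0003] -> [0.4668 0.3775 0.04  ] yawdeg [ 0. -0. -0.]
```

View pics/g.png

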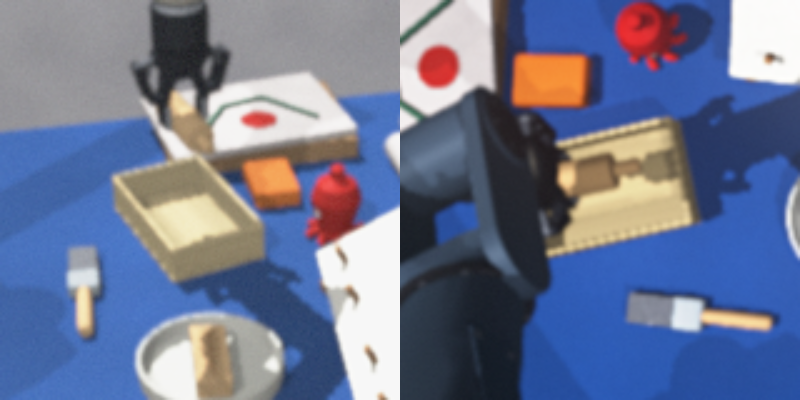

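The pin is held level over the crate. Its right handle end shows at about (640,165) in the top crop, which matches a centred grip, so I'll lower it.

```bash
python3 -m handwheel '[[0.005,0,0.06,0,0,0],[0.004,0,0.09,0,0,0],[0,0,0.09,0,0,0],[0,0,0.06,0,0,0],[0,0,0.03,0,0,0]]'
python3 -m handwheel '[[0,0,0.012,0,0,0],[0,0,0.008,0,0,0],[0,0,0,0,0,0],[0,0,0,0,0,0],[0,0,0,0,0,0]]'
python3 -m handwheel '[[0,0,0.005,0,0,0],[0,0,0.005,0,0,0],[0,0,0,0,0,0],[0,0,0,0,0,0],[0,0,0,0,0,0]]'
```

```text
time: 15.82
ee_pos: [0.4655, 0.377, 0.0354]
tcp_rot: [-1.943, -2.466, 0.004]
wrist_force: [-0.1, -0.4, -2.0]
gripper_width: 0.493
finger_force: 51.2
time: 16.23
ee_pos: [0.4682, 0.3794, 0.0322]
tcp_rot: [1.942, 2.468, 0.009]
wrist_force: [-0.6, -0.4, -0.8]
gripper_width: 0.496
finger_force: 51.2
time: 16.65
ee_pos: [0.4671, 0.3788, 0.0266]
tcp_rot: [1.942, 2.469, 0.004]
wrist_force: [-0.0, 0.9, -2.3]
gripper_width: 0.492
finger_force: 51.2
```

```bash
python3 -m handwheel '[[0,0,0.006,0,0,0],[0,0,0,0,0,0],[0,0,0,0,0,0],[0,0,0,0,0,0],[0,0,0,0,0,0]]'
python3 -m handwheel '[[0,0,0.006,0,0,0],[0,0,0,0,0,0],[0,0,0,0,0,0],[0,0,0,0,0,0],[0,0,0,0,0,0]]'
```

```text
time: 17.07
ee_pos: [0.4671, 0.3788, 0.0241]
tcp_rot: [1.943, 2.469, 0.004]
wrist_force: [0.0, 0.8, -2.1]
gripper_width: 0.497
finger_force: 51.2
time: 17.48
ee_pos: [0.4672, 0.3788, 0.0218]
tcp_rot: [1.943, 2.469, 0.004]
wrist_force: [0.1, -0.6, -1.4]
gripper_width: 0.495
finger_force: 51.2
```

```bash
python3 -m handwheel '[[0,0,0.006,0,0,0],[0,0,0,0,0,0],[0,0,0,0,0,0],[0,0,0,0,0,0],[0,0,0,0,0,0]]'
python3 -m handwheel '[[0,0,0.005,0,0,0],[0,0,0,0,0,0],[0,0,0,0,0,0],[0,0,0,0,0,0],[0,0,0,0,0,0]]'
```

```text
time: 17.9
ee_pos: [0.4671, 0.3788, 0.0194]
tcp_rot: [1.943, 2.469, 0.004]
wrist_force: [-0.6, 0.1, -2.2]
gripper_width: 0.496
finger_force: 51.2
time: 18.32
ee_pos: [0.4673, 0.3789, 0.0189]
tcp_rot: [1.942, 2.468, 0.005]
wrist_force: [-1.7, -1.0, 8.4]
gripper_width: 0.495
finger_force: 52.2
```

```bash
python3 -m handwheel '[[0,0,0,0,0,0],[0,0,0,0,0,0],[0,0,0,0,0,0],[0,0,-0.02,0,0,0],[0,0,-0.08,0,0,0]]' 0.3
python3 -m handwheel '[[0,0,-0.1,0,0,0],[0,0,-0.1,0,0,0],[0,0,-0.1,0,0,0],[0,0,-0.06,0,0,0],[0,0,0,0,0,0]]' 0.7
python3 - <<'E'
from fit import *; from plan import *
np.set_printoptions(precision=4,suppress=True)
a=ctrl.snapshot("side");b=ctrl.snapshot("top")
for p in(a,b):
  for n,z in(("pin_center",.028),("dish",0),("block",.005)):
    for q in ctrl.spot_point(p,n)[:1]: print(n,onz(p,q["uv"],z),round(q["conf"],2))
print("q",ctrl.read_state()["q"])
vs=[(p,s[0]["pixels"].astype(float)) for p in(a,b) if (s:=ctrl.silhouettes(p,"dish"))]
print(len(vs),[fit([v],"dish",[.4395,.045,0,0],0,1,0) for v in vs])
d=np.array([.4395,.045]); t=d+.087*np.array([.707,-.707])
plan([([*t,.15],ori(-np.pi/4,0)),([*t,.017],None)])
E
```

```text
time: 18.73
ee_pos: [0.4639, 0.3768, 0.0536]
tcp_rot: [-1.941, -2.466, 0.011]
wrist_force: [0.2, 0.7, -0.8]
gripper_width: 0.701
finger_force: 0.0
time: 19.15
ee_pos: [0.4702, 0.3805, 0.2085]
tcp_rot: [1.939, 2.465, 0.024]
wrist_force: [1.9, -0.2, 0.5]
gripper_width: 0.299
finger_force: 0.0
pin_center [0.4723 0.3772 0.028 ] 0.6
dish [0.435  0.0383 0.    ] 0.57
block [0.4416 0.0561 0.005 ] 0.65
pin_center [0.4665 0.3769 0.028 ] 0.91
dish [0.4407 0.0474 0.    ] 0.78
block [0.4429 0.0595 0.005 ] 0.79
q [0.495  0.531  1.5293 0.0009 1.0821 0.2572]
2 [(array([ 0.4397,  0.0443, -0.0003,  0.0862]), np.float64(0.7686240188570661)), (array([ 0.4373,  0.049 , -0.0009,  0.0436]), np.float64(0.8066647365098653))]
t 19.65 pos [0.4664 0.3782 0.2002] w 0.30
10 x [-0.0985, 0.0316, 0.0125, -0.0, -0.0, 0.0326] -> [ 0.5007 -0.0164  0.1498] yawdeg [-0. -0. 59.]
5 x [0.0, 0.0002, 0.0664, 0.0, 0.0, 0.0] -> [ 0.501  -0.0166  0.017 ] yawdeg [0. 0. 0.]
```

```bash
for i in 1 2 3; do python3 -m handwheel '[[-0.0657,0.021,0.0083,0,0,0.0217],[-0.0657,0.021,0.0083,0,0,0.0217],[-0.0657,0.021,0.0083,0,0,0.0217],[-0.0657,0.021,0.0083,0,0,0.0217],[-0.0657,0.021,0.0083,0,0,0.0217]]' 0.7|head -3; done
python3 -m handwheel '[[0,0,0,0,0,0],[0,0,0,0,0,0],[0,0,0,0,0,0],[0,0,0,0,0,0],[0,0,0,0,0,0]]'
python3 - <<'E'
from fit import *; from plan import *
np.set_printoptions(precision=4,suppress=True)
d=np.array([.4393,.0458]); t=d+.087*np.array([.707,-.707])
plan([([*t,.06],ori(-np.pi/4,0)),([*t,.017],None)])
a=ctrl.snapshot("side");b=ctrl.snapshot("top")
cv2.imwrite("pics/i.png",np.hstack([cv2.resize(a["image"][130:250,180:300],(400,400)),cv2.resize(b["image"][150:270,180:300],(400,400))]))
for p in(a,b):
  for n,z in(("pin_center",.028),("dish",0),("block",.005)):
    for q in ctrl.spot_point(p,n)[:1]: print(n,onz(p,q["uv"],z),round(q["conf"],2))
E
```

```text
time: 20.07
ee_pos: [0.5222, 0.2515, 0.184]
tcp_rot: [-2.336, -2.1, -0.004]
time: 20.48
ee_pos: [0.5316, 0.1142, 0.1673]
tcp_rot: [-2.659, -1.672, -0.004]
time: 20.9
ee_pos: [0.4944, -0.018, 0.1504]
tcp_rot: [-2.904, -1.197, -0.004]
time: 21.32
ee_pos: [0.4949, -0.0157, 0.151]
tcp_rot: [-2.9, -1.205, -0.005]
wrist_force: [0.3, 0.2, -0.1]
gripper_width: 0.3
finger_force: 0.0
t 21.32 pos [ 0.4949 -0.0157  0.151 ] w 0.30
5 x [0.002, 0.0021, 0.0455, 0.0, -0.0002, 0.0001] -> [ 0.5009 -0.0158  0.06  ] yawdeg [ 0. -0.  0.]
5 x [-0.0, -0.0, 0.0215, 0.0, 0.0, 0.0] -> [ 0.5009 -0.0158  0.017 ] yawdeg [0. 0. 0.]
pin_center [0.4721 0.3744 0.028 ] 0.67
dish [0.4386 0.044  0.    ] 0.77
pin_center [0.4693 0.3824 0.028 ] 0.59
dish [0.4441 0.0409 0.    ] 0.55
```

View pics/i.png

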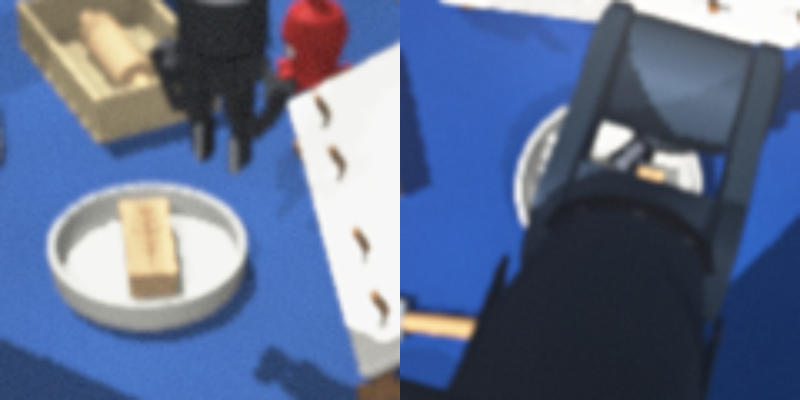

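The block lies flat in the dish (side crop 150,250) and the pin is in the crate (115,45). The hand is above the dish's far-right wall, so I'll lower it to straddle that wall.

```bash
python3 -m handwheel '[[0.005,0.005,0.05,0,0,0],[0.005,0.005,0.08,0,0,0],[0,0,0.08,0,0,0],[0,0,0.06,0,0,0],[0,0,0,0,0,0]]'
python3 -m handwheel '[[0,0,0.02,0,0,0],[0,0,0.02,0,0,0],[0,0,0.02,0,0,0],[0,0,0.005,0,0,0],[0,0,0,0,0,0]]'
python3 -m handwheel '[[0,0,0,0,0,0],[0,0,0,0,0,0],[0,0,0,0,0,0],[0,0,0,0,0,0],[0,0,0,0,0,0]]' 1 40
python3 - <<'E'
from plan import *
print(proj(ctrl.snapshot("side"),[.5,-.016,.017]))
plan([([.501+.01,-.016-.16,.016],None)])
E
```

```text
time: 22.13
ee_pos: [0.4975, -0.0158, 0.039]
tcp_rot: [-2.897, -1.2, 0.007]
wrist_force: [-0.3, 0.3, 0.4]
gripper_width: 0.301
finger_force: 0.0
time: 22.55
ee_pos: [0.5005, -0.0164, 0.017]
tcp_rot: [-2.901, -1.202, -0.004]
wrist_force: [-1.0, -0.5, -0.1]
gripper_width: 0.3
finger_force: 0.0
time: 22.97
ee_pos: [0.5008, -0.0162, 0.0174]
tcp_rot: [-2.902, -1.201, -0.006]
wrist_force: [1.5, 1.8, 3.6]
gripper_width: 0.047
finger_force: 39.6
[247.56964189 215.15466088]
t 23.02 pos [ 0.5008 -0.0162  0.0174] w 0.05
5 x [-0.0529, 0.0601, 0.0006, 0.0, 0.0, 0.0] -> [ 0.5109 -0.176   0.0159] yawdeg [0. 0. 0.]
```

```bash
python3 - <<'E'
from plan import *
plan([([.534,-.427,.0172],None)])
E
python3 -m handwheel '[[-0.005,0.0055,0,0,0,0],[-0.010,0.011,0,0,0,0],[-0.016,0.018,0,0,0,0],[-0.016,0.018,0,0,0,0],[-0.016,0.018,0,0,0,0]]'
python3 -m handwheel '[[-0.016,0.018,0,0,0,0],[-0.016,0.018,0,0,0,0],[-0.016,0.018,0,0,0,0],[-0.010,0.011,0,0,0,0],[-0.005,0.0055,0,0,0,0]]'
python3 - <<'E'
from plan import *
plan([([.534,-.427,.0172],None)])
E
```

```text
t 23.02 pos [ 0.5008 -0.0162  0.0174] w 0.05
15 x [-0.0445, 0.0524, -0.0001, 0.0, 0.0, 0.0] -> [ 0.5341 -0.4274  0.0173] yawdeg [0. 0. 0.]
time: 23.43
ee_pos: [0.501, -0.0528, 0.0174]
tcp_rot: [-2.899, -1.2, -0.002]
wrist_force: [-0.6, 7.7, 11.1]
gripper_width: 0.048
finger_force: 39.8
time: 23.85
ee_pos: [0.5031, -0.0908, 0.0174]
tcp_rot: [-2.899, -1.198, -0.001]
wrist_force: [-0.2, 8.2, 10.1]
gripper_width: 0.047
finger_force: 39.8
t 23.85 pos [ 0.5031 -0.0908  0.0174] w 0.05
10 x [-0.0538, 0.065, -0.0004, 0.0, 0.0, 0.0] -> [ 0.5342 -0.4269  0.0174] yawdeg [0. 0. 0.]
```

```bash
python3 -m handwheel '[[-0.010,0.012,0,0,0,0],[-0.02,0.024,0,0,0,0],[-0.022,0.0265,0,0,0,0],[-0.022,0.0265,0,0,0,0],[-0.022,0.0265,0,0,0,0]]'
for i in 1 2 3; do python3 -m handwheel '[[-0.022,0.0265,0,0,0,0],[-0.022,0.0265,0,0,0,0],[-0.022,0.0265,0,0,0,0],[-0.022,0.0265,0,0,0,0],[-0.022,0.0265,0,0,0,0]]'; done
python3 -m handwheel '[[-0.022,0.0265,0,0,0,0],[-0.02,0.024,0,0,0,0],[-0.015,0.018,0,0,0,0],[-0.01,0.012,0,0,0,0],[-0.004,0.005,0,0,0,0]]'
python3 - <<'E'
from fit import *; from plan import *
np.set_printoptions(precision=4,suppress=True)
plan([([.534,-.427,.0172],None)])
a=ctrl.snapshot("side");b=ctrl.snapshot("top")
for p in(a,b):
  for n,z in(("mat",0),("dish",0),("block",.005),("eraser",0)):
    for q in ctrl.spot_point(p,n)[:1]: print(n,onz(p,q["uv"],z),round(q["conf"],2))
  s=ctrl.silhouettes(p,"dish")
  if s: print(fit([(p,s[0]["pixels"].astype(float))],"dish",[.472,-.365,0,0],0,1,0))
E
```

```text
time: 24.27
ee_pos: [0.5077, -0.1493, 0.0174]
tcp_rot: [-2.896, -1.198, 0.0]
wrist_force: [-1.4, 8.1, 13.1]
gripper_width: 0.047
finger_force: 39.6
time: 24.68
ee_pos: [0.514, -0.2172, 0.0174]
tcp_rot: [-2.895, -1.198, 0.0]
wrist_force: [-1.4, 10.2, 14.3]
gripper_width: 0.047
finger_force: 39.5
time: 25.1
ee_pos: [0.5205, -0.2853, 0.0174]
tcp_rot: [-2.894, -1.198, -0.0]
wrist_force: [-1.7, 9.6, 14.2]
gripper_width: 0.048
finger_force: 39.5
time: 25.52
ee_pos: [0.5274, -0.3537, 0.0174]
tcp_rot: [-2.893, -1.198, -0.002]
wrist_force: [-1.2, 9.4, 14.6]
gripper_width: 0.047
finger_force: 39.5
time: 25.93
ee_pos: [0.5321, -0.3993, 0.0174]
tcp_rot: [-2.896, -1.198, -0.003]
wrist_force: [-2.2, 9.5, 15.0]
gripper_width: 0.049
finger_force: 40.0
t 25.93 pos [ 0.5321 -0.3993  0.0174] w 0.05
5 x [-0.0091, 0.0105, -0.0, 0.0, 0.0, 0.0] -> [ 0.534  -0.427   0.0172] yawdeg [0. 0. 0.]
block [ 0.4762 -0.326   0.005 ] 0.59
eraser [ 0.614  -0.3215  0.    ] 0.36
(array([ 0.4701, -0.3397,  0.0117, -0.0636]), np.float64(0.5761327985961078))
mat [ 0.6457 -0.4405  0.    ] 0.31
```

```bash
python3 -m handwheel '[[-0.008,0.0095,0,0,0,0],[-0.013,0.0155,0,0,0,0],[-0.012,0.014,0,0,0,0],[-0.007,0.008,0,0,0,0],[-0.004,0.0045,0,0,0,0]]'
python3 -m handwheel '[[0,0,0,0,0,0],[0,0,0,0,0,0],[0,0,0,0,0,0],[0,0,0,0,0,0],[0,0,0,0,0,0]]' 0.72
python3 -m handwheel '[[0,0,-0.01,0,0,0],[0,0,-0.05,0,0,0],[0,0,-0.1,0,0,0],[0,0,-0.1,0,0,0],[0,0,-0.1,0,0,0]]'
python3 -m handwheel '[[0.08,0,-0.08,0,0,0],[0.08,0,-0.08,0,0,0],[0.08,0,0,0,0,0],[0.08,0,0,0,0,0],[0.08,0,0,0,0,0]]'
python3 -m handwheel '[[0.08,0,0,0,0,0],[0.08,0,0,0,0,0],[0.08,0,0,0,0,0],[0.08,0,0,0,0,0],[0,0,0,0,0,0]]'
python3 - <<'E'
from fit import *; from plan import *
np.set_printoptions(precision=4,suppress=True)
a=ctrl.snapshot("side");b=ctrl.snapshot("top")
for p in(a,b):
  for n,z in(("mat",0),("dish",0),("block",.005),("eraser",0),("pin_center",.028),("paint_bottle",0),("squid",0)):
    for q in ctrl.spot_point(p,n)[:1]: print(n,onz(p,q["uv"],z),round(q["conf"],2))
  s=ctrl.silhouettes(p,"dish")
  if s: print(fit([(p,s[0]["pixels"].astype(float))],"dish",[.472,-.365,0,0],0,1,0))
cv2.imwrite("pics/z.png",np.hstack([cv2.resize(a["image"][110:350,180:380],(400,480)),cv2.resize(b["image"][90:270,100:420],(400,480))]))
E
```

```text
time: 26.95
ee_pos: [0.5344, -0.4256, 0.0174]
tcp_rot: [-2.895, -1.198, -0.003]
wrist_force: [-0.9, 9.1, 13.8]
gripper_width: 0.046
finger_force: 40.1
time: 27.37
ee_pos: [0.5352, -0.4288, 0.0156]
tcp_rot: [-2.901, -1.202, -0.003]
wrist_force: [0.1, 0.9, 0.3]
gripper_width: 0.28
finger_force: 0.0
time: 27.78
ee_pos: [0.5348, -0.4287, 0.1612]
tcp_rot: [-2.9, -1.202, -0.003]
wrist_force: [-0.4, -1.6, 0.6]
gripper_width: 0.28
finger_force: 0.0
time: 28.2
ee_pos: [0.6456, -0.3188, 0.2211]
tcp_rot: [2.902, 1.202, 0.006]
wrist_force: [-0.0, -0.7, -0.8]
gripper_width: 0.276
finger_force: 0.0
time: 28.62
ee_pos: [0.739, -0.223, 0.2197]
tcp_rot: [-2.897, -1.211, -0.01]
wrist_force: [-1.1, 0.4, -0.5]
gripper_width: 0.279
finger_force: 0.0
dish [0.4759 0.3703 0.    ] 0.64
block [ 0.4751 -0.3552  0.005 ] 0.87
eraser [ 0.6061 -0.3293  0.    ] 0.7
pin_center [0.4837 0.376  0.028 ] 0.63
paint_bottle [ 0.6778 -0.3488  0.    ] 0.78
squid [ 0.6808  0.3247 -0.    ] 0.6
(array([ 0.4731, -0.3661, -0.0054,  0.0693]), np.float64(0.7697043430939491))
dish [ 0.4692 -0.3545  0.    ] 0.63
eraser [0.3063 0.2476 0.    ] 0.51
pin_center [0.4653 0.3705 0.028 ] 0.84
paint_bottle [ 0.7007 -0.3591  0.    ] 0.69
squid [0.6728 0.3237 0.    ] 0.94
(array([ 0.4734, -0.3657, -0.0028,  0.0554]), np.float64(0.5854484479698174))
```

View pics/z.png

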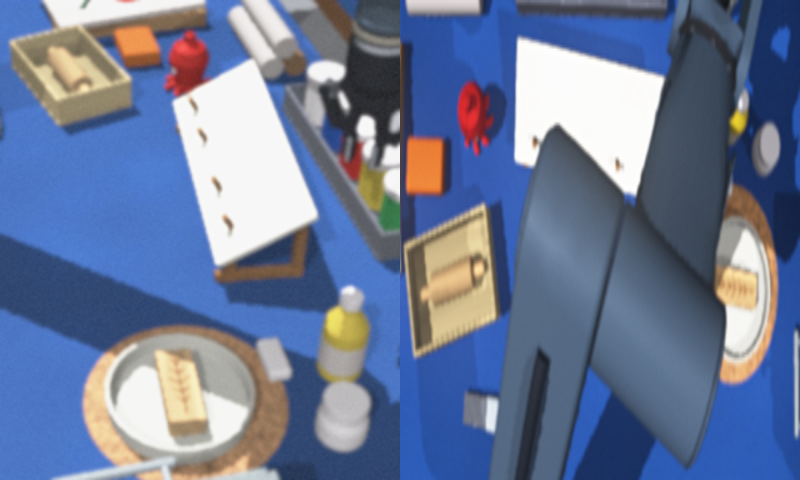

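The dish is on the mat (side crop 180,395) with the block flat in it, pattern up. The pin lies in the crate (70,68), the bystanders haven't moved, and the arm is clear of everything.

```bash
python3 -c "
from station import ctrl
print(ctrl.finish_job())"
```

```text
the job is handed in; nothing more can be done
None
```

I handed the job in at about 29 s of the 72 s allowed: the block lies flat and carved side up in the dish, the pin lies in the crate, and the dish is about 10 mm off the mat's centre (36 mm allowed); no verdict came back.

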